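# Load the craft-room bobbin winder and close its keeper bridge

### The arm

A 7-joint arm with a two-finger parallel gripper is mounted at the origin on the work surface. World frame = base frame: x ahead of the robot, y to its left, z up, the work surface at z = 0. Lengths are in m, angles in rad, forces in N, time in s.
With the tool pointing down it reaches from about 0.4 to 0.875 m from the base axis. Payload 6.5 kg.
Tool frame: the origin (TCP) lies between the finger pads; the fingertips stand 8 mm ahead of it and the grasp point (between the pads) lies 11 mm behind it; z points along the fingers, y is the line along which they close (so a half turn about z gives the same grasp; the last joint's range is limited). The gripper opens to 88 mm and grips with 3 to 60 N. Pads are 18 mm wide; open, the fingers measure 123 mm over their backs; the gripper's body (75 mm by 187 mm) begins 45 mm behind the grasp point.
Start: joints at [-1.243, 0.536, -0.004, 1.538, 0.003, 1.067, -0.071], TCP at [0.249, 0.6, 0.247] pointing down, gripper open.
Joint ranges: [-2.7, 2.7], [-0.37, 2.16], [-1.27, 1.26], [0.24, 2.4], [-1.31, 4.45], [0.19, 1.91], [-2.76, 2.76]. Speed limits (rad/s): [2.39, 2.39, 3.14, 3.14, 3.14, 3.14, 3.14].

### API

Orientations are given as a unit quaternion [x, y, z, w].
In Python, from cell import status, eyes, arm gives the robot as it stands.
- The arm moves only by the shell command python3 -m pendant 'ROWS' [OPENING] [FORCE]. ROWS is JSON, a list of rows, each a list of 6 numbers: the shift along the world's x, y, z as a fraction of full scale, then the turn, a rotation vector about the world's x, y, z as a fraction of full scale. In form: [[tx, ty, tz, ax, ay, az], ...]. A call has 1 to 12 rows; each row is the pose to reach, as a shift and turn from the pose commanded when the call began; what a row does not reach only later rows make up. Full scale, the value 1, is 100 mm for a shift and 30 degrees for a turn. A row lasts 1/8 s, in which the tool goes at most 62.5 mm and 10.7 degrees, less where a joint would pass 70% of its speed; a pose out of reach is approached as far as the arm can. A call with a number of a shift or a turn outside -1 to 1 is refused whole. A call with a gripper value outside its range is refused whole. OPENING is the opening, from 0 (shut) to 1 (fully open), set as the call begins (- or left out, the last holds). The fingers move at their own pace and stop on an object; FORCE is the grip in N (left out, the last holds). Time passes only in rows, so rows that repeat a pose let the fingers close. It gives the time, the measured TCP pose, the force, the opening and the grip force at its end, in the units of the state.
- status.get_state(): the state, without advancing time (a new reading comes with each control period).
- eyes.capture(name): name is "scene" or "top" or "wrist"; returns the picture (384x512x3 uint8, red, green, blue); there is no depth.
- eyes.camera_info(name): a dict with "mtx" (3x3 intrinsics, pixels), "world_from_camera" (4x4, takes a point from camera to world coordinates). Camera axes: x right, y up, looking along -z (the intrinsics and any distortion apply to the point x, -y, -z); pixel columns grow to the right and rows downward; lengths in m; the calibration is good to about 2 mm. A picture is of the moment at which its call begins: read the wrist's pose just before it. camera_info takes no time and is no camera call; for the wrist camera it gives the pose at the moment of the call.
- arm.job_done(): hands the job in; it is judged then, once.
The state is a dict: "clock": time; "q": joint angles; "qd": joint speeds; "joint_efforts": joint torques, N m; "ee_pos": TCP position; "orientation": TCP orientation; "contact_force": force on the tool from outside, world axes, zero at the start; "wrist_torque": the same for the moment, N m; "finger_gap": opening from 0.0 (shut) to 1.0 (fully open); "finger_force": force on a finger pad.
Only numpy, scipy, OpenCV 4.12 (cv2) and the standard library are available. Lean on these libraries where they do the work, as an engineer would, in place of code of your own. Each camera call takes 0.05 s, during which the arm holds its last target. There are 200 camera calls.

### The job

Get the bobbin winder ready: put the wooden bobbin upright on the winder's spindle, neck up and fully down on the board, then lower the keeper bridge over the two posts, red end over the red post, until it rests flush on both of them. Lower both parts into place rather than dropping them, let go of everything, and do not shift or tip the brush jar, the paint pot, the glue jar or the paint plate.

Things in the scene. Friction and masses are not known exactly. Their poses are not given: they have to be found in the camera images.
- winder: Bobbin winder, fixed, place and yaw vary: blue board x -75 to 55, y -98 to 98, 18 thick. Origin on the table under the spindle axis, z up. Spindle at x 0, y 0; posts at x 0, y +75 (red) and y -75 (silver), 24 in diameter, from the board up to a flat shoulder at z 95, with a steel pin on top to z 119. Yellow crank disc, 16 radius, with black knob (top z 38) round x -55, y 45
- spindle_foot (a point): Where the spindle meets the top of the board (z 18 above the table); the bobbin's underside centre comes to rest here. Axes as the winder's
- spindle_tip (a point): Top of the steel spindle: 12 in diameter, 56 tall above the board, its last 8 tapered; tip at z 74
- thick_pin (a point): Centre of the flat shoulder of the red post (z 95), at the foot of its pin, which is 16 in diameter and 24 tall, the last 7 tapered. Axes as the winder's
- thin_pin (a point): Centre of the flat shoulder of the silver post (z 95), at the foot of its pin, which is 10 in diameter and 24 tall, the last 7 tapered. Axes as the winder's
- bridge: Loose keeper bridge, flat on the table, handle up, 0.18 kg: plywood plate 66 (x) by 190 (y) by 10, with a solid wooden grip block in mid-top, 16 (x) by 56 (y), from z 10 to 45. Origin at the centre of the plate's underside, z up. A through hole near each end; the +y end has a red stripe across the top and a red end face. It fits only with the red end over the red post
- bridge_grip (a point): Middle of the bridge's grip block, 36 above the plate's underside; pinch the block across its 16 mm width, that is along the bridge's x
- thick_hole (a point): Centre of the 18 mm hole at the bridge's red end, at the plate's underside (x 0, y +75, z 0 of the bridge); 2 mm wider than the thick pin
- thin_hole (a point): Centre of the 12 mm hole at the bridge's plain end, at the plate's underside (x 0, y -75, z 0 of the bridge); 2 mm wider than the thin pin
- bobbin: Loose empty wooden bobbin standing upright, neck up, 0.08 kg, round about z. Origin at the centre of its underside. Two flanges 64 in diameter and 5 thick at z 0 to 5 and z 38 to 43, a 38 mm barrel between them, and a darker neck 30 in diameter from z 43 to z 72. A 16 mm bore runs through its whole length
- bobbin_neck (a point): On the bobbin's axis, 66 above its underside: the height to grip the neck
- brush_jar: Bystander, leave alone: closed glass jar 61 in diameter, 100 tall, with three paint brushes sticking up to 177 above the table within its outline; origin under its centre. Stands close to the bobbin
- paint_pot: Bystander, leave alone: orange lidded paint pot 56 in diameter, 62 tall, with a yellow band; origin under its centre. Stands close to the bobbin on the side away from the brush jar
- glue_jar: Bystander, leave alone: white glue jar with a green cap, 52 in diameter, 70 tall; origin under its centre. Stands beside the bridge
- paint_plate: Bystander, leave alone: flat turquoise paint plate 124 in diameter, 14 tall; origin under its centre. Lies behind the winder
Mind the look-alikes: they are no part of the job. Of the things that look like the bridge, take the one that is farthest to the robot's left at the start.

How it is judged:
By the outcome, as a careful person would: the job done as asked, in the order asked, and still so for the second after the job is handed in, with the robot touching nothing.
It also fails if it takes over 67 s, if anything falls off the work surface, if the arm or the gripper's body presses on something with over 40 N, if the wrist force passes 120 N, or if a joint passes its speed limit or range.

## Working session

There is one attempt and no reset: what is moved stays moved. The work goes in short steps, Python scripts to look and compute and a shell command to move; the robot and the scene stay as the last step left them, time stands still between calls to the robot, and variables do not carry over. Pictures are saved under pics/ and viewed, at most 10 in all, crops included, and the job is handed in when it is done.

```bash
ls; mkdir -p pics; python3 - <<'E'
from cell import status,eyes
import cv2,numpy as np
s=status.get_state();print({k:np.round(v,3).tolist() for k,v in s.items()})
for n in("scene","top"):
    i=eyes.camera_info(n);print(n,np.round(i["mtx"],1).tolist(),np.round(i["world_from_camera"],3).tolist(),[k for k in i])
    cv2.imwrite(f"pics/{n}0.png",eyes.capture(n)[:,:,::-1])
E
```

```text
pics
{'clock': 0.0, 'q': [-1.243, 0.537, -0.004, 1.539, 0.003, 1.067, -0.071], 'qd': [0.001, -0.0, -0.001, 0.002, 0.0, 0.001, -0.001], 'joint_efforts': [-0.0, -57.098, 0.991, -25.161, -0.056, 0.018, 0.0], 'ee_pos': [0.249, 0.6, 0.246], 'orientation': [0.196, 0.981, -0.001, -0.0], 'contact_force': [-0.347, 0.078, 0.294], 'wrist_torque': [-0.043, -0.003, -0.013], 'finger_force': 0.0, 'finger_gap': 1.001}
scene [[433.4, 0.0, 258.6], [0.0, 433.4, 192.8], [0.0, 0.0, 1.0]] [[-0.448, -0.748, 0.489, 1.226], [0.894, -0.378, 0.241, 0.325], [0.005, 0.545, 0.838, 1.256], [0.0, 0.0, 0.0, 1.0]] ['mtx', 'world_from_camera']
top [[373.1, 0.0, 261.7], [0.0, 373.1, 192.4], [0.0, 0.0, 1.0]] [[0.018, 0.987, -0.161, 0.342], [-1.0, 0.019, 0.002, 0.022], [0.005, 0.161, 0.987, 1.193], [0.0, 0.0, 0.0, 1.0]] ['mtx', 'world_from_camera']
```

View pics/top0.png

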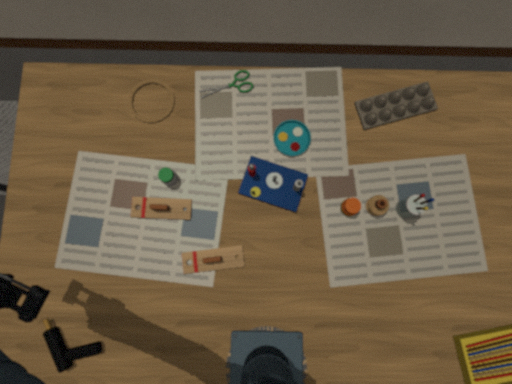

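View pics/scene0.png

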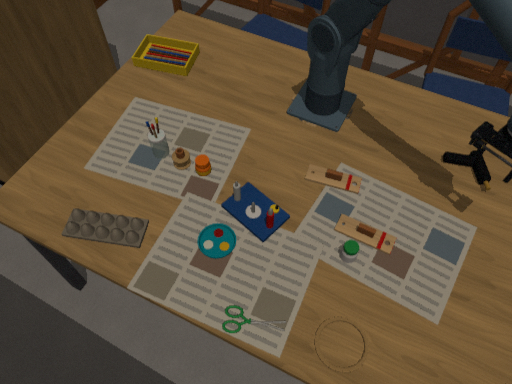

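The top view shows the target bridge at about (161,208), red end left, with the decoy at (212,260). The glue jar is at (168,176), the winder at (273,184), the bobbin at (377,206), the pot at (351,206), the brush jar at (412,206) and the plate at (292,139). The scene view agrees with this.

```bash
cat > h.py <<'E'
import cv2,numpy as np
from cell import status,eyes
def cast(info,px,z):
    M=np.array(info["world_from_camera"]);K=np.array(info["mtx"])
    d=np.linalg.inv(K)@np.array([px[0],px[1],1.]);d=M[:3,:3]@(d*[1,-1,-1])
    return M[:3,3]+d*(z-M[2,3])/d[2]
def proj(info,p):
    M=np.array(info["world_from_camera"]);K=np.array(info["mtx"])
    c=M[:3,:3].T@(np.array(p)-M[:3,3]);c=K@(c*[1,-1,-1]);return c[:2]/c[2]
def blobs(img,lo,hi,amin=15,roi=None):
    hsv=cv2.cvtColor(img,cv2.COLOR_RGB2HSV);m=cv2.inRange(hsv,np.array(lo),np.array(hi))
    if roi: 
        k=np.zeros_like(m);k[roi[1]:roi[3],roi[0]:roi[2]]=1;m=m*k
    cs,_=cv2.findContours(m,cv2.RETR_EXTERNAL,cv2.CHAIN_APPROX_NONE)
    return sorted([c for c in cs if cv2.contourArea(c)>=amin],key=cv2.contourArea,reverse=True)
def cen(c):
    m=cv2.moments(c);return m["m10"]/m["m00"],m["m01"]/m["m00"]
def look(name,png=None):
    i=eyes.camera_info(name);im=eyes.capture(name)
    if png: cv2.imwrite("pics/"+png,im[:,:,::-1])
    return i,im
def yaw():
    from scipy.spatial.transform import Rotation as R
    y=R.from_quat(status.get_state()["orientation"]).as_matrix()
    return np.degrees(np.arctan2(y[1,1],y[0,1]))
E
python3 - <<'E'
from h import *
i,im=look("top")
b=blobs(im,(100,120,40),(125,255,255),100)
for c in b[:2]:
    r=cv2.minAreaRect(cv2.convexHull(c));bx=cv2.boxPoints(r)
    print("blue",np.round(cen(c)),r[1],[np.round(cast(i,p,.018),3).tolist()[:2] for p in bx])
hsv=cv2.cvtColor(im,cv2.COLOR_RGB2HSV)
for p in[(255,192),(252,172),(274,180),(299,185),(161,216),(145,208),(377,205),(377,200)]:print(p,hsv[p[1],p[0]])
for n,p,z in[("bridge",(161,208),.01),("bobtop",(377,202),.07),("pot",(351,206),.06),("spindle",(274,180),.074),("red",(252,172),.1),("silver",(299,183),.1),("glue",(166,174),.07),("jar",(412,206),.08)]:print(n,cast(i,p,z).round(3))
w=eyes.camera_info("wrist");print(w["mtx"],np.round(w["world_from_camera"],3).tolist(),yaw())
im2=im[140:220,230:390];im3=im[160:280,120:250]
a=cv2.resize(im2,None,fx=5,fy=5,interpolation=cv2.INTER_CUBIC);cv2.imwrite("pics/c1.png",a[:,:,::-1])
E
```

```text
blue [274. 184.] (59.43573760986328, 38.43674850463867) [[0.53, 0.094], [0.651, 0.059], [0.594, -0.124], [0.475, -0.087]]
(255, 192) [ 27 166 129]
(252, 172) [  0 211  70]
(274, 180) [23 35 58]
(299, 185) [ 18  31 106]
(161, 216) [ 17 113 138]
(145, 208) [  7 150 141]
(377, 205) [ 11 148  69]
(377, 200) [ 15 137  95]
bridge [0.478 0.341 0.01 ]
bobtop [ 0.502 -0.33   0.07 ]
pot [ 0.489 -0.253  0.06 ]
spindle [ 0.563 -0.016  0.074]
red [0.581 0.051 0.1  ]
silver [ 0.55 -0.09  0.1 ]
glue [0.576 0.316 0.07 ]
jar [ 0.49  -0.432  0.08 ]
[[339.19967915   0.         254.35236289]
 [  0.         339.19967915 188.91833088]
 [  0.           0.           1.        ]] [[0.384, -0.878, -0.287, 0.175], [0.923, 0.364, 0.12, 0.631], [-0.0, -0.311, 0.95, 0.386], [0.0, 0.0, 0.0, 1.0]] 67.44043977743651
```

View pics/c1.png

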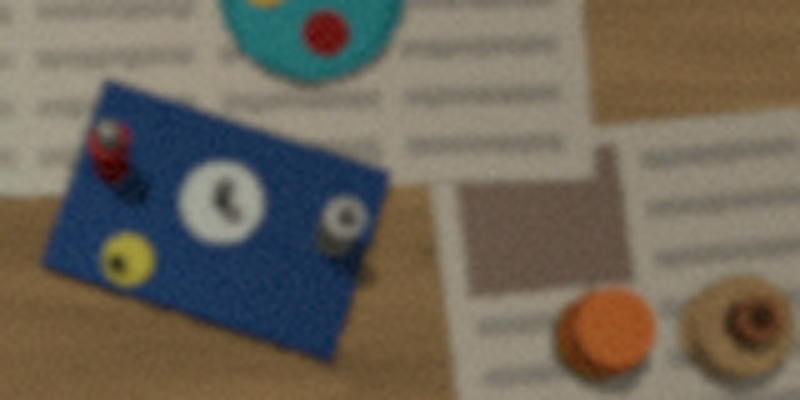

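The crop shows the red post at crop (110,135), the spindle on its white washer at (222,200), the silver post at (345,220), the yellow crank at (127,260), the pot lid at (615,330) and the bobbin neck at (758,318). I'll move the wrist camera over the winder and look from there.

```bash
python3 -m pendant '[[0.22,-0.44,0,0,0,-0.35],[0.44,-0.88,0,0,0,-0.7],[0.44,-0.88,0,0,0,-0.75]]' 1
python3 -m pendant '[[0.22,-0.44,0,0,0,-0.35],[0.44,-0.88,0,0,0,-0.7],[0.44,-0.88,0,0,0,-0.75]]' >/dev/null
python3 -m pendant '[[0.22,-0.44,0,0,0,-0.35],[0.44,-0.88,0,0,0,-0.7],[0.44,-0.88,0,0,0,-0.75]]' >/dev/null
python3 -m pendant '[[0.22,-0.44,0,0,0,0],[0.44,-0.88,0,0,0,0]]' >/dev/null
python3 -m pendant '[[0.22,-0.44,0,0,0,0],[0.44,-0.88,0,0,0,0]]' >/dev/null
python3 -m pendant '[[0.22,-0.44,0,0,0,0],[0.44,-0.88,0,0,0,0]]' >/dev/null
python3 -m pendant '[[0.22,-0.44,0,0,0,0],[0.44,-0.88,0,0,0,0],[0.44,-0.88,0,0,0,0],[0.44,-0.88,0,0,0,0]]'
python3 - <<'E'
from h import *
i,im=look("wrist","w1.png");s=status.get_state();print(s["ee_pos"],yaw(),np.abs(s["qd"]).max())
np.savez("w1.npz",im=im,K=i["mtx"],M=i["world_from_camera"])
E
```

```text
clock: 0.52
ee_pos: [0.2964, 0.5084, 0.2467]
orientation: [0.387, 0.922, -0.001, 0.001]
contact_force: [-0.6, 0.4, -0.2]
finger_gap: 0.998
finger_force: 0.0
clock: 2.52
ee_pos: [0.5576, -0.0132, 0.2463]
orientation: [0.706, 0.708, 0.0, -0.001]
contact_force: [-0.2, 0.2, 0.7]
finger_gap: 0.996
finger_force: 0.0
[ 0.55734619 -0.01288994  0.24631838] 0.18393800351338202 0.009189215766532857
```

View pics/w1.png

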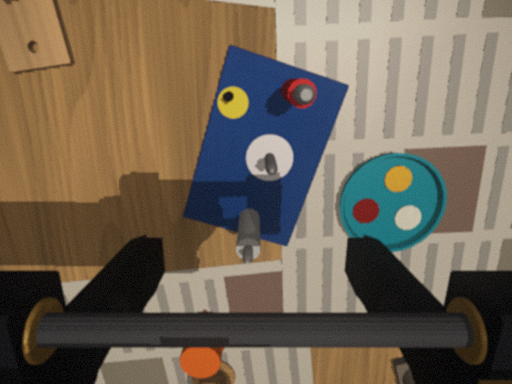

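The wrist view shows the washer and spindle foot at about (270,157), the red shoulder at (301,93) with its pin at (306,94), and the silver post top at (248,250). The plate is at (393,201). I'll fit the winder pose and overlay it as a check.

```bash
cat > fitw.py <<'E'
from h import *
d=np.load("w1.npz");im=d["im"];i={"mtx":d["K"],"world_from_camera":d["M"]}
c=max(blobs(im,(0,0,150),(180,70,255),300,(235,125,305,190)),key=cv2.contourArea)
h=cv2.convexHull(c);P=np.float32([cast(i,p[0],.0185)[:2]*1000 for p in h.astype(float)]);(x,y),r=cv2.minEnclosingCircle(P);e=cv2.fitEllipse(P)
print("washer",x,y,r,e)
b=blobs(im,(100,100,30),(125,255,255),500,(150,30,360,280))
pts=np.vstack(b[:3]);h=cv2.convexHull(pts);P=np.float32([cast(i,p[0],.018)[:2]*1000 for p in h.astype(float)])
print("board",cv2.minAreaRect(P))
for v in(60,110,140,170):
    for c in blobs(im,(0,120,v),(10,255,255),40,(270,60,330,120))[:1]+blobs(im,(170,120,v),(180,255,255),40,(270,60,330,120))[:1]:
        P=np.float32([cast(i,p[0],.095)[:2]*1000 for p in cv2.convexHull(c).astype(float)]);print("red",v,cv2.minEnclosingCircle(P),cv2.boundingRect(c))
cr=im[30:275,180:355];cv2.imwrite("pics/c2.png",cv2.resize(cr,None,fx=2.4,fy=2.4,interpolation=cv2.INTER_CUBIC)[:,:,::-1])
E
python3 fitw.py
```

```text
washer 574.4323120117188 -15.448249816894531 26.11142921447754 ((574.457275390625, -15.29973030090332), (51.40797805786133, 51.96757507324219), 101.92694854736328)
board ((564.7109375, -11.863014221191406), (193.51773071289062, 128.12594604492188), 72.58982849121094)
red 60 ((594.1475219726562, 57.66299057006836), 13.781213760375977) (282, 80, 34, 27)
red 110 ((596.3618774414062, 56.70039367675781), 11.640853881835938) (287, 80, 29, 18)
red 140 ((596.718994140625, 58.68705368041992), 11.179513931274414) (288, 80, 28, 12)
red 170 ((596.1868896484375, 60.65522003173828), 9.973184585571289) (289, 80, 25, 11)
```

View pics/c2.png

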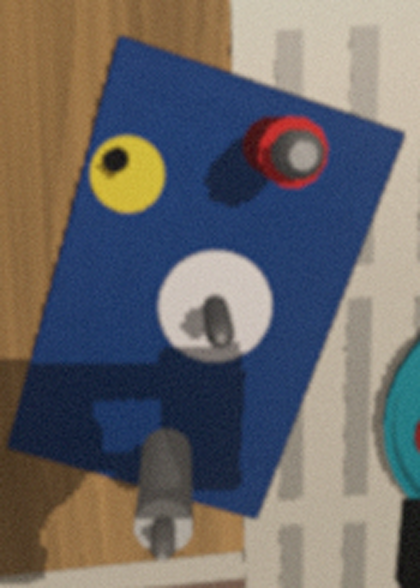

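The fit puts the winder at (574.4, -15.1) mm with yaw -17.4°. The red shoulder measures (596.4, 56.7) against a predicted (596.8, 56.4), so it agrees. Next is the bobbin.

```bash
python3 -m pendant '[[-0.1,-0.5,0,0,0,0],[-0.2,-1,0,0,0,0]]' >/dev/null
python3 -m pendant '[[-0.1,-0.5,0,0,0,0],[-0.2,-1,0,0,0,0]]' >/dev/null
python3 -m pendant '[[-0.1,-0.5,0,0,0,0],[-0.2,-1,0,0,0,0],[-0.2,-1,0,0,0,0],[-0.2,-1,0,0,0,0],[-0.2,-1,0,0,0,0]]'
python3 - <<'E'
from h import *
i,im=look("wrist","w2.png");s=status.get_state();print(s["ee_pos"],yaw(),np.abs(s["qd"]).max())
np.savez("w2.npz",im=im,K=i["mtx"],M=i["world_from_camera"])
E
```

```text
clock: 3.7
ee_pos: [0.4986, -0.3132, 0.2465]
orientation: [0.706, 0.708, 0.001, -0.0]
contact_force: [0.7, -0.5, -0.4]
finger_gap: 0.997
finger_force: 0.0
[ 0.49841808 -0.31354412  0.24659149] 0.13955844817558932 0.008054709894959499
```

View pics/w2.png

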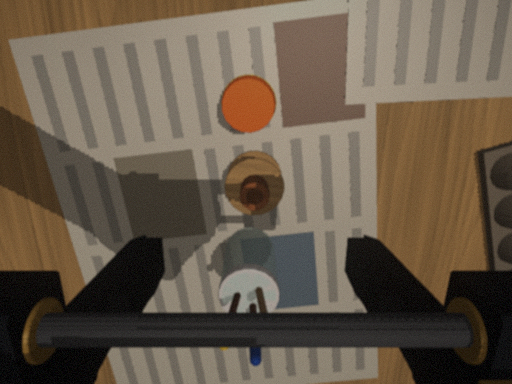

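This view shows the pot lid at (248,104), the bobbin flange at about (254,183) with its neck at (255,193), and the jar lid at (249,292).

```bash
python3 - <<'E'
from h import *
d=np.load("w2.npz");im=d["im"];i={"mtx":d["K"],"world_from_camera":d["M"]}
hsv=cv2.cvtColor(im,cv2.COLOR_RGB2HSV)
print([hsv[r,255].tolist() for r in range(145,222,4)]);print([hsv[192,c].tolist() for c in range(218,292,4)])
def circ(c,z):
    P=np.float32([cast(i,p[0],z)[:2]*1000 for p in cv2.convexHull(c).astype(float)]);return np.round(np.array(sum(map(list,[[*cv2.minEnclosingCircle(P)[0],cv2.minEnclosingCircle(P)[1]],cv2.fitEllipse(P)[0],cv2.fitEllipse(P)[1]]),[])),1)
roi=(215,140,295,220)
for lo,hi,z in[((0,90,20),(14,255,125),.072),((5,60,60),(30,255,255),.043),((0,60,20),(30,255,255),.043)]:
    for c in blobs(im,lo,hi,60,roi)[:2]:print(lo,hi,cv2.boundingRect(c),circ(c,z))
c=blobs(im,(3,180,120),(18,255,255),300,(200,60,300,150))[0];print("pot",circ(c,.062))
print("pred flange centre px", [proj(i,(.5,-.33,z)).round(1) for z in(.043,.072)])
E
```

```text
[[15, 50, 159], [16, 47, 153], [15, 134, 133], [15, 137, 108], [16, 135, 140], [15, 137, 123], [16, 141, 128], [15, 129, 130], [11, 151, 54], [11, 154, 53], [11, 172, 98], [12, 135, 51], [15, 172, 46], [16, 148, 50], [11, 156, 49], [8, 156, 75], [13, 156, 77], [15, 138, 74], [23, 55, 92], [19, 47, 87]]
[[25, 42, 67], [18, 45, 85], [17, 129, 79], [17, 140, 82], [17, 120, 81], [17, 121, 80], [11, 151, 64], [10, 139, 57], [9, 113, 43], [8, 148, 50], [15, 135, 49], [7, 158, 55], [13, 145, 60], [17, 126, 69], [17, 124, 78], [17, 133, 73], [16, 117, 85], [19, 47, 158], [18, 46, 155]]
(0, 90, 20) (14, 255, 125) (239, 174, 34, 38) [ 500.9 -338.6   19.3  499.3 -338.7   33.7   38.3]
(5, 60, 60) (30, 255, 255) (223, 150, 62, 66) [ 498.3 -338.3   36.6  498.8 -338.7   64.4   73.5]
(0, 60, 20) (30, 255, 255) (223, 150, 62, 66) [ 498.3 -338.3   36.6  498.8 -338.7   64.4   73.5]
pot [ 493.2 -255.1   25.5  493.1 -254.9   48.6   50.8]
pred flange centre px [array([255.1, 176.2]), array([255.1, 184.4])]
```

```bash
python3 - <<'E'
from h import *
d=np.load("w2.npz");im=d["im"];i={"mtx":d["K"],"world_from_camera":d["M"]}
for r in(215.5,216.5):print("flange",r,cast(i,(254.2,r),.042)[1]*1000+32)
for r in(211.5,212.5):print("neck",r,cast(i,(255.5,r),.071)[1]*1000+15)
print("lower flange top edge",cast(i,(254,150),.003)[1]*1000-32,cast(i,(254,150),.043)[1]*1000-32)
for z,row,w in((.043,185,0),(.072,193,0)):print([ (cast(i,(c,row),z)[0]*1000).round(1) for c in((223,285) if z<.05 else(239,273))])
i2,t=look("top")
for lo,hi in(((0,110,20),(13,255,110)),((14,60,60),(25,160,200))):
    for c in blobs(t,lo,hi,10,(364,190,392,220))[:2]:print("top",cv2.boundingRect(c),cast(i2,cen(c),.06)*1000)
E
```

```text
flange 215.5 -342.9858964472702
flange 216.5 -344.16860433167955
neck 211.5 -343.6565323534231
neck 212.5 -344.7310979757881
lower flange top edge -342.2020736984976 -334.0797888013017
[np.float64(466.0), np.float64(531.8)]
[np.float64(484.3), np.float64(517.5)]
top (376, 199, 11, 10) [ 498.84944284 -345.44033887   60.        ]
top (365, 195, 25, 22) [ 492.86516316 -333.72117941   60.        ]
```

```bash
python3 -m pendant '[[0,-0.15,-0.2,0,0,0],[0.01,-0.3,-0.4,0,0,0],[0.01,-0.3,-0.7,0,0,0],[0.01,-0.3,-0.95,0,0,0],[0.01,-0.3,-0.95,0,0,0]]'  1
python3 - <<'E'
from h import *
i,im=look("wrist","w3.png")
d=np.load("w2.npz");ii={"mtx":d["K"],"world_from_camera":d["M"]};print("jar",cast(ii,(249,292),.1))
E
```

```text
clock: 4.42
ee_pos: [0.4977, -0.3441, 0.1501]
orientation: [0.707, 0.707, -0.0, -0.002]
contact_force: [-0.7, 0.0, -0.4]
finger_gap: 1.0
finger_force: 0.0
jar [ 0.49426091 -0.43224661  0.1       ]
```

View pics/w3.png

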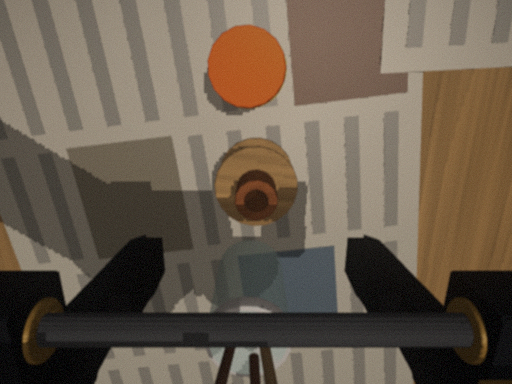

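The neck sits at (256,201), centred between the fingers (centre about 254), and the jar is clear. I'll descend and grip.

```bash
python3 -m pendant '[[0.01,0.0,-0.35,0,0,0],[0.01,0,-0.7,0,0,0],[0.01,0,-0.93,0,0,0],[0.01,0,-0.93,0,0,0]]' 
python3 -m pendant '[[0,0,0,0,0,0],[0,0,0,0,0,0],[0,0,0,0,0,0],[0,0,0,0,0,0],[0,0,0,0,0,0],[0,0,0,0,0,0]]' 0 20
python3 -m pendant '[[0,0,0.2,0,0,0],[0,0,0.5,0,0,0],[0,0,0.9,0,0,0],[0,0,1,0,0,0],[0,0,1,0,0,0],[0,0,1,0,0,0]]'
python3 - <<'E'
from h import *
i,im=look("wrist","w4.png");print(status.get_state()["ee_pos"],yaw())
np.savez("w4.npz",im=im,K=i["mtx"],M=i["world_from_camera"])
E
```

```text
clock: 4.97
ee_pos: [0.4994, -0.3453, 0.0586]
orientation: [0.707, 0.707, -0.0, -0.001]
contact_force: [-0.6, 0.1, 0.8]
finger_gap: 1.001
finger_force: 0.0
clock: 5.72
ee_pos: [0.4993, -0.3458, 0.0587]
orientation: [0.707, 0.707, -0.0, -0.0]
contact_force: [-0.3, -1.2, 0.4]
finger_gap: 0.346
finger_force: 0.3
clock: 6.48
ee_pos: [0.4987, -0.3451, 0.1575]
orientation: [0.707, 0.707, -0.0, -0.001]
contact_force: [-0.2, -0.5, -0.6]
finger_gap: 0.33
finger_force: 20.0
[ 0.49868157 -0.34511794  0.1573642 ] -0.055868539240836665
```

View pics/w4.png

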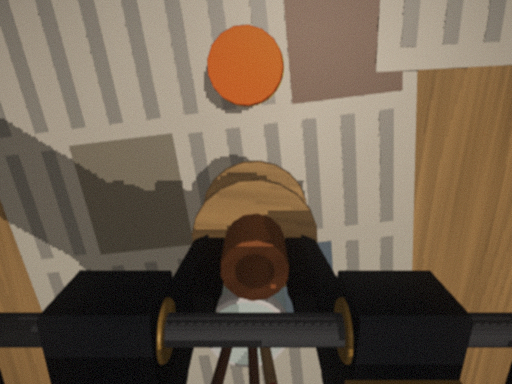

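The bobbin is held: the neck's top ring is at about (255,268), centred between the fingers. I'll work out its offset from the TCP and its height.

```bash
python3 - <<'E'
from h import *
d=np.load("w4.npz");im=d["im"];i={"mtx":d["K"],"world_from_camera":d["M"]}
hsv=cv2.cvtColor(im,cv2.COLOR_RGB2HSV)
print([im[r,255].tolist() for r in range(236,308,4)]);print([hsv[266,c].tolist() for c in range(214,300,4)])
p=np.array([.4987,-.3451,.1574])
for dz in(.0093,.0133,.0173):
    print(dz,"axis px",proj(i,p+[0,0,dz]).round(1),"bottom/left/right",proj(i,p+[0,-.015,dz]).round(1),proj(i,p+[-.015,0,dz]).round(1),proj(i,p+[.015,0,dz]).round(1))
q=p-[0,0,.0587-.041];print("flange far edge",proj(i,q+[0,.032,0]).round(1),proj(i,q-[0,0,.038]+[0,.032,0]).round(1))
c=blobs(im,(0,100,10),(14,255,90),60,(228,240,284,300));print([(cv2.boundingRect(x),np.round(cen(x),1)) for x in c[:3]])
E
```

```text
[[62, 34, 17], [93, 52, 29], [137, 78, 47], [68, 40, 19], [70, 41, 28], [47, 30, 17], [52, 30, 17], [54, 30, 15], [55, 32, 17], [52, 28, 14], [52, 29, 13], [55, 33, 24], [52, 35, 19], [66, 39, 24], [76, 46, 28], [78, 46, 30], [141, 124, 112], [171, 174, 165]]
[[20, 55, 14], [165, 128, 4], [11, 150, 68], [11, 197, 62], [14, 191, 64], [13, 169, 65], [9, 143, 48], [13, 152, 47], [12, 158, 50], [13, 139, 55], [10, 164, 56], [9, 184, 54], [11, 187, 45], [9, 152, 57], [16, 153, 45], [12, 146, 63], [13, 190, 63], [10, 195, 64], [11, 161, 68], [30, 198, 9], [36, 61, 21], [24, 58, 22]]
0.0093 axis px [252.9 271.9] bottom/left/right [253.  300.9] [218.8 271.9] [287.  271.9]
0.0133 axis px [252.8 277. ] bottom/left/right [252.9 306.5] [217.8 277. ] [287.9 277. ]
0.0173 axis px [252.8 282.3] bottom/left/right [252.9 312.5] [216.8 282.3] [288.8 282.3]
flange far edge [253.1 184.2] [253.4 165.2]
[((228, 240, 56, 60), array([255.3, 269.4]))]
```

```bash
python3 -m pendant '[[0,0.1,0.3,0,0,0],[0.1,0.4,0.6,0,0,0],[0.18,0.8,0.7,0,0,0]]' >/dev/null
python3 -m pendant '[[0.1,0.4,0,0,0,0],[0.2,0.8,0,0,0,0]]' >/dev/null
python3 -m pendant '[[0.1,0.4,0,0,0,0],[0.2,0.8,0,0,0,0]]' >/dev/null
python3 -m pendant '[[0.09,0.44,0,0,0,0],[0.17,0.8,0,0,0,0],[0.17,0.88,0,0,0,0],[0.17,0.88,0,0,0,0],[0.17,0.88,0,0,0,0],[0.17,0.88,0,0,0,0]]'
python3 - <<'E'
from h import *
i,im=look("wrist","w5.png")
P=[status.get_state()["ee_pos"] for _ in range(3)];print(P,yaw())
np.savez("w5.npz",im=im,K=i["mtx"],M=i["world_from_camera"])
i2,t=look("scene","s5.png");np.savez("s5.npz",im=t,K=i2["mtx"],M=i2["world_from_camera"])
u,v=proj(i2,(.574,-.015,.11)).astype(int);a=cv2.resize(t[v-60:v+60,u-70:u+70],None,fx=2.8,fy=2.8,interpolation=cv2.INTER_CUBIC)
b=cv2.resize(im,(392,294))
b=np.vstack([b,np.zeros((a.shape[0]-294,392,3),np.uint8)]) if a.shape[0]>=294 else b
cv2.imwrite("pics/c5.png",np.hstack([a,b])[:,:,::-1]);print(u,v,a.shape)
E
```

```text
clock: 8.15
ee_pos: [0.5742, -0.0193, 0.2287]
orientation: [0.708, 0.706, -0.0, 0.0]
contact_force: [0.4, 0.8, -1.0]
finger_gap: 0.326
finger_force: 20.0
[array([ 0.57426588, -0.01902625,  0.22878398]), array([ 0.57426588, -0.01902625,  0.22878398]), array([ 0.57426588, -0.01902625,  0.22878398])] -0.1708516337256057
253 195 (336, 392, 3)
```

View pics/c5.png

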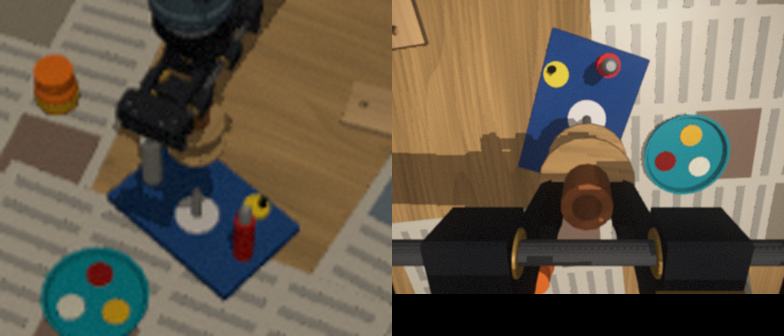

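The bobbin is above the spindle, with the washer at x≈253 and the neck at x≈254.6 in wrist pixels. I'll lower to just above the tip, then go down slowly.

```bash
python3 -m pendant '[[0,0.15,-0.3,0,0,0],[0,0.15,-0.6,0,0,0],[0,0.15,-0.85,0,0,0],[0,0.15,-0.85,0,0,0]]'
python3 -m pendant '[[0,0,-0.08,0,0,0],[0,0,-0.16,0,0,0],[0,0,-0.24,0,0,0],[0,0,-0.24,0,0,0]]'
```

```text
clock: 8.75
ee_pos: [0.5731, -0.0031, 0.1423]
orientation: [0.708, 0.707, -0.001, -0.001]
contact_force: [-0.5, 0.2, -0.5]
finger_gap: 0.328
finger_force: 20.0
clock: 9.25
ee_pos: [0.5768, 0.0009, 0.1234]
orientation: [0.707, 0.707, 0.004, -0.001]
contact_force: [-6.7, 8.2, 27.9]
finger_gap: 0.321
finger_force: 32.9
```

My mistake: 0.15 is 15 mm, not 1.5 mm, so the bobbin touched the spindle tip off-centre. I'll lift, correct it and check the grip.

```bash
python3 -m pendant '[[0,0,0.15,0,0,0],[0,-0.05,0.35,0,0,0],[0,-0.13,0.5,0,0,0],[0,-0.13,0.5,0,0,0],[0,-0.13,0.5,0,0,0]]'
python3 - <<'E'
from h import *
i,im=look("wrist","w6.png")
s=status.get_state();p=s["ee_pos"];print(p,yaw(),s["contact_force"])
np.savez("w6.npz",im=im,K=i["mtx"],M=i["world_from_camera"])
i2,t=look("scene","s6.png")
u,v=proj(i2,(.574,-.015,.11)).astype(int);a=cv2.resize(t[v-60:v+60,u-70:u+70],None,fx=2.8,fy=2.8,interpolation=cv2.INTER_CUBIC)
w4=cv2.imread("pics/w4.png")[:,:,::-1]
cv2.imwrite("pics/c6.png",np.vstack([np.hstack([im[140:310,170:340],w4[140:310,170:340]]),a[40:240,:340]])[:,:,::-1])
E
```

```text
clock: 9.88
ee_pos: [0.574, -0.0156, 0.1692]
orientation: [0.708, 0.707, -0.0, -0.0]
contact_force: [-0.5, 0.3, -1.0]
finger_gap: 0.327
finger_force: 25.2
[ 0.57389048 -0.01548478  0.16899573] -0.05036711451791549 [-0.17476426 -0.08489395 -0.92110963]
```

View pics/c6.png

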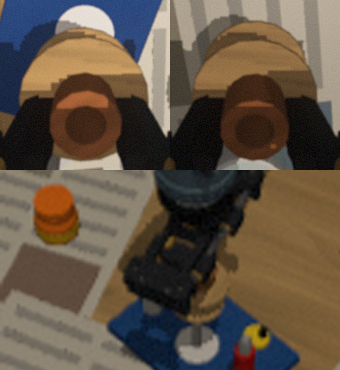

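The left crop is now and the right crop is before the contact. The bobbin has pivoted slightly in the pads, with its neck top leaning towards the camera (+y). I'll measure the tilt from edge rows along the bobbin's centre column.

```bash
python3 - <<'E'
from h import *
for n in("w4","w6"):
    d=np.load(n+".npz");im=d["im"]
    s=im[:,250:261].mean(1).astype(int)
    print(n,[(r,*s[r]) for r in range(150,312,2)])
E
```

```text
w4 [(150, np.int64(183), np.int64(170), np.int64(152)), (152, np.int64(182), np.int64(169), np.int64(151)), (154, np.int64(181), np.int64(168), np.int64(149)), (156, np.int64(182), np.int64(169), np.int64(151)), (158, np.int64(183), np.int64(171), np.int64(151)), (160, np.int64(147), np.int64(132), np.int64(111)), (162, np.int64(130), np.int64(98), np.int64(62)), (164, np.int64(154), np.int64(118), np.int64(74)), (166, np.int64(154), np.int64(116), np.int64(74)), (168, np.int64(153), np.int64(116), np.int64(73)), (170, np.int64(149), np.int64(114), np.int64(71)), (172, np.int64(127), np.int64(96), np.int64(61)), (174, np.int64(103), np.int64(79), np.int64(50)), (176, np.int64(88), np.int64(66), np.int64(44)), (178, np.int64(81), np.int64(61), np.int64(39)), (180, np.int64(108), np.int64(81), np.int64(50)), (182, np.int64(152), np.int64(115), np.int64(72)), (184, np.int64(153), np.int64(116), np.int64(72)), (186, np.int64(153), np.int64(116), np.int64(72)), (188, np.int64(150), np.int64(113), np.int64(69)), (190, np.int64(147), np.int64(110), np.int64(67)), (192, np.int64(143), np.int
[... 6328 characters left out ...]
84, np.int64(81), np.int64(48), np.int64(28)), (286, np.int64(97), np.int64(57), np.int64(34)), (288, np.int64(98), np.int64(57), np.int64(34)), (290, np.int64(100), np.int64(58), np.int64(34)), (292, np.int64(99), np.int64(57), np.int64(33)), (294, np.int64(97), np.int64(55), np.int64(32)), (296, np.int64(96), np.int64(55), np.int64(32)), (298, np.int64(97), np.int64(65), np.int64(39)), (300, np.int64(133), np.int64(113), np.int64(89)), (302, np.int64(200), np.int64(187), np.int64(167)), (304, np.int64(205), np.int64(193), np.int64(173)), (306, np.int64(204), np.int64(193), np.int64(173)), (308, np.int64(185), np.int64(172), np.int64(151)), (310, np.int64(136), np.int64(111), np.int64(93))]
```

```bash
cat > tilt.py <<'E'
from h import *
from scipy.optimize import least_squares
Q=np.array([(32,0),(32,43),(15,43),(15,72),(8,72),(-8,72),(-15,72)])/1000
def fit(n,tcp,rows):
    d=np.load(n+".npz");i={"mtx":d["K"],"world_from_camera":d["M"]};tcp=np.array(tcp)
    def pts(v): # y off, underside below TCP, tilt (about world x)
        c,s=np.cos(v[2]),np.sin(v[2]);h=Q[:,1]-.066
        return [tcp+[0.001,v[0]+u*c-hh*s,v[1]+.066+u*s+hh*c] for u,hh in zip(Q[:,0],h)]
    f=lambda v:[proj(i,p)[1]-r for p,r in zip(pts(v),rows)]
    r=least_squares(f,[0,-.059,0],x_scale=[.001,.001,.01]);print(n,"yoff mm",r.x[0]*1e3,"underside rel TCP",r.x[1]*1e3,"tilt deg",np.degrees(r.x[2]),"res",np.round(r.fun,1))
    return r.x
if __name__=="__main__":
    fit("w4",(.4987,-.3451,.1574),[160.5,181,214,240.5,254,287,299.5])
    fit("w6",(.5739,-.0155,.1690),[167.5,178,212.5,230.5,246,283.5,299.5])
E
python3 tilt.py
```

```text
w4 yoff mm 0.8447996024802253 underside rel TCP -62.25744602152041 tilt deg 0.44003286470802994 res [-0.   0.4 -0.4 -0.5  0.7 -0.4  0.3]
w6 yoff mm 7.02376412583907 underside rel TCP -54.623769473167734 tilt deg -7.97508812806543 res [ 0.1 -0.1 -0.  -0.4  0.7  0.1 -0.3]
```

The fit is good. The tilt is -8° about x, and the bobbin has shifted 7 mm within the pads. I'll turn the tool +8° to bring the bobbin upright, shift, and refit.

```bash
python3 -m pendant '[[0,-0.02,0,0.13,0,0],[0,-0.05,0,0.27,0,0],[0,-0.05,0,0.27,0,0],[0,-0.05,0,0.27,0,0],[0,-0.05,0,0.27,0,0]]'
python3 - <<'E'
from h import *
i,im=look("wrist")
s=status.get_state();p=s["ee_pos"];print(p,s["orientation"])
np.savez("w7.npz",im=im,K=i["mtx"],M=i["world_from_camera"])
s=im[:,250:261].mean(1).astype(int)[:,0]
print(" ".join(f"{r}:{s[r]}" for r in range(150,312,1)))
for r in(160,200,205,262,270):
    g=im[r-1:r+2].mean(0).astype(int);print(r," ".join(f"{c}:{g[c,0]},{g[c,2]}" for c in range(206,306,2)))
for p in[(.5744,-.0151,.018),(.5744,-.0151+.026,.0185)]:print(proj(i,p))
E
```

```text
clock: 10.6
ee_pos: [0.5744, -0.0195, 0.1695]
orientation: [0.705, 0.706, 0.05, -0.05]
contact_force: [-0.4, 0.3, -0.6]
finger_gap: 0.325
finger_force: 25.2
[ 0.57437192 -0.0196273   0.16957307] [ 0.70510288  0.70559531  0.04966342 -0.04998721]
150:39 151:38 152:39 153:37 154:41 155:40 156:37 157:38 158:37 159:39 160:38 161:37 162:37 163:67 164:134 165:194 166:206 167:183 168:158 169:164 170:175 171:180 172:180 173:180 174:180 175:172 176:148 177:134 178:151 179:171 180:179 181:178 182:179 183:179 184:180 185:179 186:178 187:177 188:175 189:173 190:169 191:167 192:166 193:166 194:165 195:165 196:168 197:166 198:167 199:166 200:166 201:168 202:171 203:175 204:178 205:179 206:178 207:179 208:179 209:180 210:181 211:176 212:152 213:113 214:82 215:75 216:75 217:76 218:75 219:74 220:76 221:77 222:74 223:74 224:74 225:75 226:76 227:74 228:76 229:78 230:91 231:117 232:146 233:157 234:156 235:157 236:155 237:153 238:150 239:146 240:146 241:141 242:141 243:138 244:131 245:118 246:93 247:68 248:58 249:56 250:58 251:58 252:58 253:58 254:56 255:56 256:56 257:57 258:57 259:58 260:57 261:57 262:58
[... 2390 characters left out ...]
23 278:80,23 280:79,26 282:78,27 284:78,24 286:79,27 288:79,24 290:74,27 292:32,17 294:15,10 296:20,14 298:23,14 300:22,16 302:25,19 304:20,12
270 206:20,13 208:17,14 210:22,15 212:17,9 214:17,10 216:12,8 218:23,15 220:67,22 222:86,29 224:83,25 226:88,28 228:85,26 230:85,25 232:86,27 234:83,28 236:67,24 238:58,21 240:50,15 242:55,22 244:55,19 246:56,16 248:55,19 250:56,20 252:58,19 254:55,17 256:61,20 258:61,21 260:61,19 262:61,24 264:59,19 266:61,17 268:58,21 270:60,21 272:56,20 274:59,19 276:75,25 278:81,27 280:84,26 282:86,29 284:87,28 286:87,29 288:85,26 290:68,24 292:21,11 294:21,17 296:21,13 298:19,13 300:18,12 302:23,20 304:16,14
[253.86027833 192.34489596]
[253.87670359 163.6725821 ]
```

```bash
python3 -c "
from tilt import *
fit('w7',(.5744,-.0196,.1696),[167.3,178,213,231,246,283.5,300])"
```

```text
w7 yoff mm 5.756142359842209 underside rel TCP -53.89077354539875 tilt deg 0.2037807589795705 res [ 0.2 -0.  -0.4 -0.6  1.   0.4 -0.5]
```

The bobbin is upright again (tilt 0.2°), with its axis 1.3 mm past the spindle. I'll make that correction and lower it.

```bash
python3 -m pendant '[[0,-0.013,-0.1,0,0,0],[-0.005,-0.013,-0.25,0,0,0],[-0.005,-0.013,-0.36,0,0,0],[-0.005,-0.013,-0.36,0,0,0],[-0.005,-0.013,-0.36,0,0,0]]'
python3 -m pendant '[[0,0,-0.03,0,0,0],[0,0,-0.06,0,0,0],[0,0,-0.09,0,0,0],[0,0,-0.09,0,0,0]]'
```

```text
clock: 11.28
ee_pos: [0.5741, -0.0222, 0.1338]
orientation: [0.706, 0.705, 0.05, -0.05]
contact_force: [-0.4, -0.1, -1.0]
finger_gap: 0.326
finger_force: 25.2
clock: 11.78
ee_pos: [0.5737, -0.022, 0.1244]
orientation: [0.706, 0.705, 0.05, -0.05]
contact_force: [-1.1, -0.2, -1.4]
finger_gap: 0.323
finger_force: 25.2
```

```bash
python3 -m pendant '[[0,0,-0.03,0,0,0],[0,0,-0.06,0,0,0],[0,0,-0.1,0,0,0],[0,0,-0.1,0,0,0]]' | egrep "ee_pos|contact|gap"
python3 -m pendant '[[0,0,-0.03,0,0,0],[0,0,-0.06,0,0,0],[0,0,-0.1,0,0,0],[0,0,-0.1,0,0,0]]'| egrep "ee_pos|contact|gap"
```

```text
ee_pos: [0.5736, -0.022, 0.1143]
contact_force: [-0.1, 0.6, -1.6]
finger_gap: 0.323
ee_pos: [0.5736, -0.022, 0.1043]
contact_force: [0.1, 0.4, -0.5]
finger_gap: 0.323
```

Force stays at noise level with the bobbin well over the spindle, so I'll keep lowering.

```bash
python3 -m pendant '[[0,0,-0.05,0,0,0],[0,0,-0.1,0,0,0],[0,0,-0.15,0,0,0],[0,0,-0.15,0,0,0]]'| egrep "ee_pos|contact|gap"
python3 -m pendant '[[0,0,-0.05,0,0,0],[0,0,-0.1,0,0,0],[0,0,-0.12,0,0,0],[0,0,-0.12,0,0,0]]'| egrep "ee_pos|contact|gap"
python3 -m pendant '[[0,0,-0.02,0,0,0],[0,0,-0.03,0,0,0],[0,0,-0.03,0,0,0]]'| egrep "ee_pos|contact|gap"
```

```text
ee_pos: [0.5735, -0.022, 0.0892]
contact_force: [0.3, 1.2, -0.1]
finger_gap: 0.322
ee_pos: [0.5738, -0.022, 0.0775]
contact_force: [-0.0, -0.2, -1.0]
finger_gap: 0.324
ee_pos: [0.5738, -0.0221, 0.0747]
contact_force: [-0.1, 0.6, -0.3]
finger_gap: 0.323
```

```bash
python3 -m pendant '[[0,0,-0.01,0,0,0],[0,0,-0.02,0,0,0],[0,0,-0.02,0,0,0]]'| egrep "ee_pos|contact|gap"
python3 -m pendant '[[0,0,-0.01,0,0,0],[0,0,-0.02,0,0,0],[0,0,-0.02,0,0,0]]'| egrep "ee_pos|contact|gap"
```

```text
ee_pos: [0.5738, -0.0221, 0.0726]
contact_force: [-0.0, -0.6, -0.8]
finger_gap: 0.326
ee_pos: [0.5739, -0.022, 0.0711]
contact_force: [-2.2, 0.7, 4.3]
finger_gap: 0.323
```

Contact shows at 4 N, at the expected height, so the bobbin is seated. I'll release, rise, and look from above with the same calibrated method.

```bash
python3 -m pendant '[[0,0,0,0,0,0],[0,0,0,0,0,0]]' - 3 | egrep "contact|gap"
python3 -m pendant '[[0,0,0,0,0,0],[0,0,0,0,0,0],[0,0,0,0,0,0],[0,0,0,0,0,0],[0,0,0,0,0,0]]' 0.7 3 | egrep "contact|gap|clock"
python3 -m pendant '[[0,0,0.1,0,0,0],[0,0,0.3,0,0,0],[0,0,0.7,0,0,0],[0,0,1,0,0,0],[0,0,1,0,0,0]]' | egrep "ee_pos|contact|gap"
python3 -m pendant '[[0,0,0.3,-0.13,0,0],[0,0.05,0.7,-0.27,0,0],[0,0.05,0.8,-0.27,0,0],[0,0.05,0.8,-0.27,0,0],[0,0.05,0.8,-0.27,0,0]]'
python3 - <<'E'
from h import *
i,im=look("wrist","w8.png");s=status.get_state();print(s["ee_pos"],yaw())
np.savez("w8.npz",im=im,K=i["mtx"],M=i["world_from_camera"])
p=np.array([.5744,-.0151,0])
print("flange near edge z.061",proj(i,p+[0,.032,.061]),"far",proj(i,p+[0,-.032,.061]),"neck top far",proj(i,p+[0,-.015,.09]),"neck near foot",proj(i,p+[0,.015,.061]),"lower near z18",proj(i,p+[0,.032,.018]),"L/R",proj(i,p+[-.032,0,.061]),proj(i,p+[.032,0,.061]), "neck top",proj(i,p+[0,0,.09]))
hsv=cv2.cvtColor(im,cv2.COLOR_RGB2HSV)
for c in blobs(im,(5,60,20),(25,255,255),200,(200,110,310,240))[:2]:print(cv2.boundingRect(c),cen(c))
for c in blobs(im,(0,100,10),(14,255,120),100,(230,110,290,240))[:2]:print("neck",cv2.boundingRect(c),cen(c))
E
```

```text
contact_force: [-2.2, 0.5, 4.0]
finger_gap: 0.325
clock: 15.78
contact_force: [-0.0, 0.1, 0.9]
finger_gap: 0.7
ee_pos: [0.5759, -0.0223, 0.1744]
contact_force: [-0.1, -0.3, 0.2]
finger_gap: 0.695
clock: 17.02
ee_pos: [0.5729, -0.0179, 0.2494]
orientation: [0.708, 0.706, -0.001, -0.001]
contact_force: [-0.2, -0.2, 0.7]
finger_gap: 0.701
finger_force: 0.0
[ 0.57293403 -0.01794696  0.24933216] -0.15008306518651574
flange near edge z.061 [255.7079522  128.56891267] far [255.78589005 191.69775867] neck top far [255.81315465 184.24073536] neck near foot [255.72956679 146.076505  ] lower near z18 [255.6548647  122.94274274] L/R [223.44630315 161.12707366] [288.06900744 161.00747898] neck top [255.79425586 168.48655395]
(223, 124, 65, 67) (255.19004777879434, 157.62148012605468)
(200, 221, 24, 19) (210.23199205166418, 231.17635370094385)
neck (246, 159, 20, 19) (255.56672991777353, 168.00063251106894)
neck (239, 147, 33, 22) (254.3300110741971, 152.89590254706533)
```

The bobbin is seated: its flange box is observed at rows 124–190 and columns 223–287, against predictions of 123–192 and 223–288. On to the bridge.

```bash
python3 -m pendant '[[-0.12,0.45,0,0,0,0],[-0.24,0.9,0,0,0,0]]' 1 >/dev/null
python3 -m pendant '[[-0.12,0.45,0,0,0,0],[-0.24,0.9,0,0,0,0]]' >/dev/null
python3 -m pendant '[[-0.12,0.45,0,0,0,0],[-0.24,0.9,0,0,0,0]]' >/dev/null
python3 -m pendant '[[-0.12,0.45,0,0,0,0],[-0.23,0.9,0,0,0,0],[-0.23,0.9,0,0,0,0],[-0.23,0.9,0,0,0,0],[-0.23,0.9,0,0,0,0]]'
python3 - <<'E'
from h import *
i,im=look("wrist","w9.png");s=status.get_state();print(s["ee_pos"],yaw())
np.savez("w9.npz",im=im,K=i["mtx"],M=i["world_from_camera"])
hsv=cv2.cvtColor(im,cv2.COLOR_RGB2HSV)
def g(c,z):
    P=np.float32([cast(i,p[0],z)[:2]*1000 for p in c.astype(float)]);return cv2.minAreaRect(P)
roi=(165,20,345,300)
for n,lo,hi,z in[("red",(0,170,90),(9,255,255),.01),("red2",(172,170,90),(180,255,255),.01),("ply",(8,75,80),(24,160,255),.01),("green",(50,100,40),(85,255,255),.07),("dark",(0,90,20),(20,255,110),.045)]:
    for c in blobs(im,lo,hi,80,(0,0,512,310))[:3]:print(n,cv2.contourArea(c),cv2.boundingRect(c),g(c,z))
for r in range(60,300,12):print(r,[hsv[r,c].tolist() for c in range(225,290,9)])
E
```

```text
clock: 18.45
ee_pos: [0.4796, 0.341, 0.2504]
orientation: [0.708, 0.706, -0.0, 0.0]
contact_force: [-0.4, 0.6, -0.1]
finger_gap: 1.002
finger_force: 0.0
[0.47958286 0.34124018 0.25057511] -0.21311354001849722
red 578.0 (224, 94, 61, 13) ((479.9752197265625, 399.0685119628906), (11.795440673828125, 65.11575317382812), 88.46117401123047)
ply 25398.0 (372, 0, 140, 229) ((701.570556640625, 373.8088684082031), (168.5517120361328, 247.41134643554688), 2.871424913406372)
ply 15403.0 (0, 0, 69, 271) ((232.68911743164062, 339.24407958984375), (324.590576171875, 83.48506927490234), 76.62030029296875)
ply 8787.0 (223, 0, 121, 102) ((507.3875732421875, 450.41119384765625), (99.20964050292969, 117.02720642089844), 85.47161865234375)
green 1597.0 (328, 160, 47, 46) ((575.2887573242188, 323.02777099609375), (44.28433609008789, 48.166542053222656), 41.14445877075195)
dark 4922.5 (434, 0, 78, 167) ((685.490478515625, 411.13995361328125), (70.8799819946289, 156.2699432373047), 1.6897295713424683)
dark 3157.5 (0, 0, 52, 163) ((257.7215270996094, 418.0914306640625), (155.10472106933594, 47.1035346984863
[... 1994 characters left out ...]
, 6, 79], [120, 3, 74], [17, 72, 89], [14, 69, 74], [19, 56, 146], [21, 50, 148]]
240 [[94, 26, 79], [100, 26, 87], [100, 37, 82], [104, 43, 77], [19, 44, 144], [14, 43, 118], [19, 49, 146], [17, 44, 149]]
252 [[100, 38, 80], [99, 30, 86], [110, 27, 86], [80, 16, 95], [14, 40, 146], [19, 53, 115], [21, 46, 143], [18, 48, 144]]
264 [[105, 37, 83], [98, 37, 83], [98, 33, 86], [23, 33, 125], [20, 45, 135], [17, 42, 108], [18, 43, 141], [17, 38, 121]]
276 [[94, 23, 79], [100, 28, 81], [101, 34, 82], [18, 51, 149], [18, 46, 127], [21, 41, 118], [20, 42, 144], [21, 44, 109]]
288 [[18, 51, 145], [18, 45, 141], [19, 49, 140], [20, 48, 137], [18, 45, 143], [18, 48, 142], [17, 55, 144], [16, 47, 148]]
```

```bash
cat > br.py <<'E'
from h import *
def bridge(n):
    d=np.load(n+".npz");im=d["im"];i={"mtx":d["K"],"world_from_camera":d["M"]}
    hsv=cv2.cvtColor(cv2.GaussianBlur(im,(3,3),0),cv2.COLOR_RGB2HSV).astype(int)
    m=(((hsv[...,1]>75)&(hsv[...,0]>=13)&(hsv[...,0]<25))|((hsv[...,1]>150)&(hsv[...,0]<13))).astype(np.uint8)
    k=np.zeros_like(m);k[40:245,205:305]=1;m*=k
    m=cv2.morphologyEx(m,cv2.MORPH_OPEN,np.ones((5,5)))
    c=max(cv2.findContours(m,cv2.RETR_EXTERNAL,cv2.CHAIN_APPROX_NONE)[0],key=cv2.contourArea)
    P=np.float32([cast(i,p[0],.01)[:2]*1000 for p in c.astype(float)])
    print("plate",cv2.boundingRect(c),cv2.contourArea(c),cv2.minAreaRect(P))
    hull=np.zeros_like(m);cv2.drawContours(hull,[c],-1,1,-1)
    hull=cv2.erode(hull,np.ones((5,5)))
    h=(hull>0)&(hsv[...,1]<100)
    for c in cv2.findContours(h.astype(np.uint8),cv2.RETR_EXTERNAL,cv2.CHAIN_APPROX_NONE)[0]:
        if cv2.contourArea(c)>10:print("hole?",cv2.boundingRect(c),cast(i,cen(c),.01)[:2]*1000)
    # per-row edges
    for r in range(70,226,12):
        w=np.flatnonzero(m[r]);print(r,[ (cast(i,(w[j]+(0.5 if j else -.5),r),.01)[:2]*1000).round(1).tolist() for j in(0,-1)] if len(w) else None,end=" ")
    g=((hsv[...,0]<=12)&(hsv[...,1]>155)&(hsv[...,0]>6)).astype(np.uint8)*k
    for c in cv2.findContours(g,cv2.RETR_EXTERNAL,cv2.CHAIN_APPROX_NONE)[0]:
        if cv2.contourArea(c)>80:print("\nblock",cv2.boundingRect(c),cv2.minAreaRect(np.float32([cast(i,p[0],.045)[:2]*1000 for p in c.astype(float)])))
if __name__=="__main__": bridge("w9")
E
python3 br.py
```

```text
plate (223, 62, 65, 166) 9456.0 ((479.3907470703125, 343.35858154296875), (189.74209594726562, 68.1314697265625), 88.69023132324219)
hole? (248, 207, 10, 8) [477.42915475 269.86324337]
hole? (247, 74, 15, 15) [480.24639601 418.70041796]
70 [[446.8, 429.9], [515.5, 429.7]] 82 [[447.5, 417.8], [514.8, 417.6]] 94 [[448.2, 405.5], [496.7, 405.3]] 106 [[478.3, 392.7], [512.1, 392.6]] 118 [[446.3, 380.0], [513.5, 379.7]] 130 [[445.8, 366.8], [512.7, 366.5]] 142 [[445.4, 353.3], [513.0, 353.0]] 154 [[446.1, 339.5], [512.2, 339.3]] 166 [[445.7, 325.4], [512.5, 325.2]] 178 [[444.0, 311.0], [511.7, 310.8]] 190 [[444.7, 296.3], [512.0, 296.0]] 202 [[444.3, 281.2], [511.1, 280.9]] 214 [[443.8, 265.8], [510.2, 265.5]] 
block (247, 128, 14, 54) ((479.2828674316406, 345.7850036621094), (55.98332595825195, 13.468034744262695), 89.38861846923828)
```

The bridge centre is at (479.1, 343.8) mm with yaw -1.3°, and both the plate and the holes give that. I'll descend with a narrow opening to stay clear of the glue jar.

```bash
python3 -m pendant '[[0,0,-0.3,0,0,0],[-0.005,0.028,-0.7,0,0,-0.037],[-0.005,0.028,-1,0,0,-0.037]]' 0.45 | egrep "ee_pos|gap"
python3 -m pendant '[[0,0,-0.4,0,0,0],[0,0,-0.8,0,0,0],[0,0,-1,0,0,0],[0,0,-1,0,0,0],[0,0,-1,0,0,0]]' | egrep "ee_pos|gap"
python3 -m pendant '[[0,0,-0.12,0,0,0],[0,0,-0.23,0,0,0],[0,0,-0.25,0,0,0],[0,0,-0.25,0,0,0]]'
python3 -c "
from h import *
print([yaw() for _ in range(1)],status.get_state()['ee_pos'])"
```

```text
ee_pos: [0.4784, 0.3448, 0.1494]
finger_gap: 0.685
ee_pos: [0.4795, 0.3462, 0.0521]
finger_gap: 0.448
clock: 20.0
ee_pos: [0.4783, 0.3456, 0.0254]
orientation: [0.714, 0.7, -0.0, 0.0]
contact_force: [-0.4, 0.2, -0.2]
finger_gap: 0.448
finger_force: 0.0
[np.float64(-1.171255416021907)] [0.47826219 0.34561905 0.02543482]
```

```bash
python3 -m pendant '[[0,0,0,0,0,0],[0,0,0,0,0,0],[0,0,0,0,0,0],[0,0,0,0,0,0],[0,0,0,0,0,0],[0,0,0,0,0,0],[0,0,0,0,0,0],[0,0,0,0,0,0]]' 0 35
python3 -m pendant '[[0,0,0.1,0,0,0],[0,0,0.3,0,0,0],[0,0,0.6,0,0,0],[0,0,1,0,0,0]]' | egrep "contact|gap"
python3 -m pendant '[[0,0,0.4,0,0,0],[0,0,0.8,0,0,0],[0,0,1,0,0,0],[0,0,1,0,0,0],[0,0,1,0,0,0],[0,0,1,0,0,0]]'
python3 - <<'E'
from h import *
i,im=look("wrist","w10.png");s=status.get_state();print(s["ee_pos"],yaw(),s["wrist_torque"])
np.savez("w10.npz",im=im,K=i["mtx"],M=i["world_from_camera"])
hsv=cv2.cvtColor(cv2.GaussianBlur(im,(3,3),0),cv2.COLOR_RGB2HSV)
p=s["ee_pos"]
for n,q in[("thick top",(0,.0732,-.015)),("thin top",(0,-.0768,-.015)),("red end L",(-.033,.0932,-.015)),("R",(.033,.0932,-.015))]:print(n,proj(i,p+np.array(q)).round(1))
for r in range(4,200,8):print(r,[hsv[r,c].tolist() for c in range(160,360,14)])
E
```

```text
clock: 21.0
ee_pos: [0.4785, 0.3458, 0.0259]
orientation: [0.714, 0.7, 0.0, 0.0]
contact_force: [-0.8, -0.6, 4.3]
finger_gap: 0.179
finger_force: 35.0
contact_force: [0.2, -0.1, -2.0]
finger_gap: 0.181
clock: 22.25
ee_pos: [0.4777, 0.3453, 0.2246]
orientation: [0.714, 0.7, -0.001, -0.0]
contact_force: [-0.5, -0.5, -2.4]
finger_gap: 0.178
finger_force: 35.0
[0.47784798 0.34529588 0.22465094] -1.173472071165432 [-0.01585962  0.03638125  0.0154031 ]
thick top [250.   96.6]
thin top [256.4 365.3]
red end L [170.7  49.1]
R [327.3  45.7]
4 [[19, 40, 135], [18, 44, 173], [19, 42, 175], [19, 37, 144], [17, 40, 179], [17, 35, 151], [17, 42, 184], [12, 79, 133], [12, 74, 134], [12, 74, 137], [12, 74, 137], [11, 76, 137], [12, 74, 137], [13, 71, 136], [20, 38, 183]]
12 [[17, 38, 135], [18, 44, 174], [18, 43, 177], [18, 40, 147], [18, 42, 182], [16, 37, 153], [18, 41, 185], [12, 77, 132], [11, 75, 136], [11, 78, 138], [12, 75, 136], [12, 76, 137], [12, 74, 138], [13, 71, 136], [18, 39, 184]]
20 [[21, 36, 133], [18, 43, 173], [18, 42, 178], [17, 39, 150], [18, 42, 182], [17, 35, 151], [18, 42, 18
[... 4627 characters left out ...]
 [17, 52, 103], [16, 121, 162], [16, 125, 167], [16, 123, 172], [15, 124, 163], [16, 123, 179], [16, 125, 159], [16, 122, 174], [16, 120, 182], [16, 121, 183], [16, 121, 188], [13, 44, 81], [53, 112, 50], [64, 147, 118]]
188 [[16, 48, 80], [17, 50, 102], [16, 123, 162], [16, 124, 167], [16, 122, 171], [16, 126, 162], [16, 121, 179], [16, 124, 161], [15, 122, 176], [16, 125, 180], [16, 121, 183], [16, 121, 189], [14, 41, 80], [63, 145, 114], [64, 149, 116]]
196 [[21, 43, 78], [17, 50, 102], [16, 123, 162], [16, 123, 164], [16, 125, 169], [16, 124, 163], [16, 122, 178], [16, 124, 162], [16, 125, 174], [16, 123, 179], [16, 121, 184], [16, 121, 188], [16, 50, 97], [63, 146, 115], [64, 150, 114]]
```

The bridge is held, and the wrist camera looks almost straight down through its thick hole at about (252,97). I'll measure the held hole position and the bridge's yaw in the grip.

```bash
cat > held.py <<'E'
from h import *
def held(n,tcp,toolyaw,verbose=True):
    d=np.load(n+".npz");im=d["im"];i={"mtx":d["K"],"world_from_camera":d["M"]};z=tcp[2]-.0156
    hsv=cv2.cvtColor(cv2.GaussianBlur(im,(3,3),0),cv2.COLOR_RGB2HSV).astype(int)
    W=lambda P:np.float32([cast(i,p,z)[:2]*1000 for p in P])
    ply=((hsv[...,1]>98)&(hsv[...,0]>=13)&(hsv[...,0]<20)&(hsv[...,2]>90)).astype(np.uint8)
    L,R=[],[]
    for r in range(165,225,2):
        w=np.flatnonzero(ply[r,170:340])+170
        if len(w)>60:L.append((w[0]-.5,r));R.append((w[-1]+.5,r))
    out=[]
    for E in(L,R):
        f=cv2.fitLine(W(E),cv2.DIST_HUBER,0,.01,.01).ravel();out.append(np.degrees(np.arctan2(f[1],f[0]))%180-90)
    red=max(blobs(im,(0,170,60),(9,255,255),200,(150,110,350,175)),key=cv2.contourArea)
    rr=cv2.minAreaRect(W(red[:,0].astype(float)))
    hole=np.zeros_like(ply);hole[70:125,225:285]=1-ply[70:125,225:285]
    c=max(cv2.findContours(hole,cv2.RETR_EXTERNAL,cv2.CHAIN_APPROX_NONE)[0],key=cv2.contourArea)
    P=W(c[:,0].astype(float));(x,y),r=cv2.minEnclosingCircle(P);e=cv2.fitEllipse(P)
    print("edge yaws",np.round(out,2),"stripe",np.round(rr[0],1),np.round(rr[1],1),round(rr[2],2),"hole",np.round((x,y,r),1),np.round(e[0],1),np.round(e[1],1))
    v=np.array(e[0])-tcp[:2]*1000;a=np.radians(-toolyaw);print("hole-TCP in tool-yaw axes",np.round([v[0]*np.cos(a)-v[1]*np.sin(a),v[0]*np.sin(a)+v[1]*np.cos(a)],2))
    print("px hole",cv2.boundingRect(c))
if __name__=="__main__":held("w10",np.array([.4778,.3453,.2246]),-1.17)
E
python3 held.py
```

```text
edge yaws [-0.73 -2.41] stripe [479.3 398.2] [12.  65.8] 88.84 hole [479.7 418.3   8.9] [479.6 418.2] [16.7 17.4]
hole-TCP in tool-yaw axes [ 0.31 72.89]
px hole (235, 77, 39, 41)
```

```bash
python3 -m pendant '[[0.1,-0.4,0,0,0,-0.13],[0.24,-0.9,0,0,0,-0.27]]' >/dev/null
python3 -m pendant '[[0.1,-0.4,0,0,0,-0.13],[0.24,-0.9,0,0,0,-0.27]]' >/dev/null
python3 -m pendant '[[0.12,-0.45,0,0,0,0],[0.24,-0.9,0,0,0,0]]' >/dev/null
python3 -m pendant '[[0.12,-0.45,0,0,0,0],[0.24,-0.88,0,0,0,0],[0.24,-0.88,-0.3,0,0,0],[0.24,-0.88,-0.6,0,0,0],[0.24,-0.88,-0.6,0,0,0],[0.24,-0.88,-0.6,0,0,0],[0.24,-0.88,-0.6,0,0,0]]'
cat > look2.py <<'E'
import sys
from held import *
i,im=look("wrist",sys.argv[1]+".png");s=status.get_state();p=s["ee_pos"];print(p,yaw(),s["contact_force"])
np.savez(sys.argv[1]+".npz",im=im,K=i["mtx"],M=i["world_from_camera"])
held(sys.argv[1],p,yaw())
a=np.radians(-17.4);w=lambda y,z:np.array([.5744-y*np.sin(a),-.0151+y*np.cos(a),z])
print("pin tip px",proj(i,w(.075,.119)),"shoulder",proj(i,w(.075,.095)))
E
python3 look2.py w11
python3 - <<'E'
from h import *
im=np.load("w11.npz")["im"]
for r in range(74,124,3):print(r," ".join("%3d,%2d"%(im[r,c].max(),im[r,c].max()-im[r,c].min()) for c in range(228,284,3)))
E
```

```text
clock: 23.92
ee_pos: [0.5753, -0.0122, 0.167]
orientation: [0.806, 0.592, 0.001, 0.001]
contact_force: [-0.0, 0.9, -2.0]
finger_gap: 0.178
finger_force: 35.0
[ 0.57518943 -0.01214669  0.16688235] -17.35968691257505 [ 1.16361421 -0.63442475 -1.9119201 ]
edge yaws [-18.31 -17.5 ] stripe [591.4  38.4] [12.1 66.3] 72.63 hole [597.6  57.6   8.9] [597.6  57.6] [17.2 17.3]
hole-TCP in tool-yaw axes [ 0.58 73.29]
px hole (235, 76, 40, 42)
pin tip px [253.31698084  96.1595749 ] shoulder [253.36789851  94.16237019]
74 180,85 174,83 186,87 191,89 190,92 194,88 191,88 187,91 184,85 179,84 179,83 181,86 185,89 185,87 185,84 190,87 187,88 193,86 190,86
77 179,86 174,85 182,86 189,91 197,91 194,91 177,89 149,84 169,120 151,106 136,85 159,79 183,86 185,87 186,87 191,86 191,89 191,89 191,91
80 176,84 181,85 185,90 193,87 195,93 136,75 116,84 111,86 105,81 109,75 107,88 113,89 120,82 168,82 184,88 188,84 190,90 190,88 192,89
83 180,84 183,86 184,87 192,86 133,78 113,89  98,57  83,27  74,15  76,13  86,28 104,61 112,85 113,83 160,77 183,86 187,87 189,90 193,89
86 175,86 180,85 186,87 146,79 110,86  95,5
[... 1036 characters left out ...]
190,89 190,93
110 181,85 178,84 179,88 178,89  89,41 101,82 103,84  96,52  72,29  75,29  94,58 107,79 108,80  68,21 129,63 189,88 191,89 189,91 190,90
113 183,88 182,85 180,86 188,93 174,82  96,42  87,52 104,75 126,102 159,127 116,82  84,50  73,26 120,60 181,88 188,91 192,90 196,91 195,87
116 174,89 177,85 180,86 189,89 193,92 184,91 143,68  88,37 101,43  94,40  83,25 104,48 154,72 186,90 186,92 187,90 191,91 186,91 192,88
119 177,86 175,86 184,85 187,88 187,88 194,89 197,92 188,89 170,85 162,79 169,83 178,84 184,88 188,86 185,93 187,88 194,93 191,88 194,93
122 181,84 181,87 185,87 190,90 192,93 199,93 190,92 188,89 182,86 179,83 176,84 176,87 182,83 181,87 186,91 189,91 194,91 193,92 187,91
```

Through the hole the pin shows at about (253.5,96.5), inside the hole at (255,97), and the yaw matches. I'll correct by (-0.8, -1.1) mm and lower to just around the tips.

```bash
python3 -m pendant '[[-0.004,-0.005,-0.05,0,0,0],[-0.008,-0.011,-0.1,0,0,0],[-0.008,-0.011,-0.17,0,0,0],[-0.008,-0.011,-0.19,0,0,0],[-0.008,-0.011,-0.19,0,0,0],[-0.008,-0.011,-0.19,0,0,0]]'
python3 look2.py w12
python3 - <<'E'
from h import *
im=np.load("w12.npz")["im"].astype(int)
ch=im.max(2)-im.min(2);g=(ch<40)
for r in(88,92,96,100,104):
    w=[c for c in range(236,276) if g[r,c]];print(r,w[0],w[-1])
for c in(246,250,254,258,262):
    w=[r for r in range(76,118) if g[r,c]];print(c,w[0],w[-1])
E
```

```text
clock: 24.72
ee_pos: [0.5737, -0.0134, 0.1469]
orientation: [0.806, 0.592, 0.0, 0.0]
contact_force: [0.7, 0.1, -2.1]
finger_gap: 0.177
finger_force: 35.0
[ 0.57376542 -0.01336696  0.14688989] -17.37198292959275 [-0.11497759  1.10239604 -2.06304403]
edge yaws [-17.82 -16.25] stripe [590.   37.2] [12. 66.] 72.63 hole [596.   56.4   8.9] [596.1  56.4] [17.3 17.3]
hole-TCP in tool-yaw axes [ 0.48 73.22]
px hole (234, 76, 41, 42)
pin tip px [255.64594804  94.79391822] shoulder [255.4893306  92.7204682]
88 242 269
92 241 270
96 241 271
100 242 270
104 244 268
246 83 106
250 80 116
254 79 110
258 79 110
262 81 109
```

Pin (255.8,94.5) against hole centre (254.5,97 at a different depth) leaves +0.7 mm in x. I'll correct that and go down slowly.

```bash
python3 -m pendant '[[0.007,0,0,0,0,0],[0.007,0,-0.02,0,0,0],[0.007,0,-0.04,0,0,0],[0.007,0,-0.06,0,0,0],[0.007,0,-0.06,0,0,0]]' | egrep "ee_pos|contact|gap"
python3 -m pendant '[[0,0,-0.02,0,0,0],[0,0,-0.04,0,0,0],[0,0,-0.04,0,0,0]]' | egrep "ee_pos|contact|gap"
```

```text
ee_pos: [0.5741, -0.0133, 0.1405]
contact_force: [-0.1, -1.1, -1.9]
finger_gap: 0.174
ee_pos: [0.5742, -0.0134, 0.1365]
contact_force: [0.4, 0.8, -1.9]
finger_gap: 0.176
```

```bash
python3 -m pendant '[[0,0,-0.02,0,0,0],[0,0,-0.04,0,0,0],[0,0,-0.06,0,0,0],[0,0,-0.06,0,0,0]]' | egrep "ee_pos|contact|gap"
python3 -m pendant '[[0,0,-0.02,0,0,0],[0,0,-0.04,0,0,0],[0,0,-0.06,0,0,0],[0,0,-0.06,0,0,0]]' | egrep "ee_pos|contact|gap"
```

```text
ee_pos: [0.5741, -0.0134, 0.1305]
contact_force: [-0.1, 0.5, -1.4]
finger_gap: 0.181
ee_pos: [0.5742, -0.0133, 0.1245]
contact_force: [-0.0, -0.1, -2.9]
finger_gap: 0.177
```

```bash
python3 -m pendant '[[0,0,-0.01,0,0,0],[0,0,-0.02,0,0,0],[0,0,-0.03,0,0,0],[0,0,-0.03,0,0,0]]' | egrep "ee_pos|contact|gap"
python3 -m pendant '[[0,0,-0.005,0,0,0],[0,0,-0.01,0,0,0],[0,0,-0.01,0,0,0]]' | egrep "ee_pos|contact|gap"
```

```text
ee_pos: [0.5742, -0.0134, 0.1216]
contact_force: [-0.1, 0.2, -1.9]
finger_gap: 0.179
ee_pos: [0.5743, -0.0134, 0.1209]
contact_force: [-1.1, -0.1, 1.4]
finger_gap: 0.181
```

Contact is at the expected height (TCP 0.1209). I'll press slightly, release, rise and check.

```bash
python3 -m pendant '[[0,0,-0.005,0,0,0],[0,0,-0.005,0,0,0]]' | egrep "ee_pos|contact|gap"
python3 -m pendant '[[0,0,-0.005,0,0,0],[0,0,-0.005,0,0,0]]' - 3 | egrep "ee_pos|contact|gap"
python3 -m pendant '[[0,0,0,0,0,0],[0,0,0,0,0,0],[0,0,0,0,0,0],[0,0,0,0,0,0]]' 0.5 | egrep "ee_pos|contact|gap"
python3 -m pendant '[[0,0,0.1,0,0,0],[0,0,0.3,0,0,0],[0,0,0.6,0,0,0],[0,0,1,0,0,0],[0,0,1,0,0,0]]' | egrep "ee_pos|contact|gap"
python3 -m pendant '[[0,0.0,0.1,0,0,0],[0,0,0.2,0,0,0],[0,0,0.2,0,0,0],[0,0,0.2,0,0,0]]' 1 
python3 - <<'E'
from h import *
i,im=look("wrist","w13.png");s=status.get_state();print(s["ee_pos"],yaw())
np.savez("w13.npz",im=im,K=i["mtx"],M=i["world_from_camera"])
a=np.radians(-17.4);w=lambda x,y,z:np.array([.5744+x*np.cos(a)-y*np.sin(a),-.0151+x*np.sin(a)+y*np.cos(a),z])
for c in blobs(im,(0,170,60),(9,255,255),200,(100,0,400,300))[:2]:
    print("stripe",cv2.minAreaRect(np.float32([cast(i,p[0].astype(float),.105)[:2]*1000 for p in c])))
print("want stripe centre ~",w(0,.0555,.105)*1000)
hsv=cv2.cvtColor(im,cv2.COLOR_RGB2HSV)
for y in(.075,-.075):
    u,v=proj(i,w(0,y,.112));print("pin",y,(u,v),[hsv[int(round(v+k)),int(round(u))].tolist() for k in(-14,-8,-4,0,4,8,14) if 0<=v+k<384])
for x,y in((-.033,.05),(.033,.05),(-.033,-.05),(.033,-.05)):
    for o in(-.003,.003):
        u,v=proj(i,w(x+o,y,.105)).round().astype(int);print(x+o,y,(u,v),hsv[v,u].tolist())
E
```

```text
ee_pos: [0.5744, -0.0134, 0.1209]
contact_force: [-3.6, 1.7, 5.7]
finger_gap: 0.177
ee_pos: [0.5744, -0.0133, 0.1199]
contact_force: [-2.2, 0.3, 4.2]
finger_gap: 0.181
ee_pos: [0.5743, -0.0134, 0.1196]
contact_force: [-0.2, -0.5, -0.9]
finger_gap: 0.499
ee_pos: [0.5766, -0.0137, 0.2241]
contact_force: [1.0, -0.2, 0.4]
finger_gap: 0.498
clock: 29.78
ee_pos: [0.574, -0.0133, 0.2393]
orientation: [0.806, 0.592, -0.0, -0.0]
contact_force: [-0.1, -0.6, -0.6]
finger_gap: 0.93
finger_force: 0.0
[ 0.57398124 -0.01331961  0.23920156] -17.369475093236364
stripe ((590.4761352539062, 37.27545166015625), (10.903132438659668, 65.50945281982422), 72.63813781738281)
stripe ((666.9436645507812, -44.318763732910156), (20.527667999267578, 20.163623809814453), 78.05960083007812)
want stripe centre ~ [590.99676397  37.86033823 105.        ]
pin 0.075 (np.float64(255.01117372777117), np.float64(88.73965330940418)) [[16, 122, 161], [16, 39, 99], [10, 36, 154], [15, 30, 153], [16, 37, 146], [16, 44, 75], [16, 127, 162]]
pin -0.075 (np.float64(254.81730596966682), np.float64(263.9572339003722)) [[16, 127, 133], [13, 69, 70], [14, 44, 64], [16, 41, 69], [16, 25, 111], [16, 115, 157], [16, 121, 165]]
-0.036000000000000004 0.05 (np.int64(210), np.int64(121)) [25, 181, 194]
-0.030000000000000002 0.05 (np.int64(217), np.int64(121)) [2, 202, 165]
0.030000000000000002 0.05 (np.int64(293), np.int64(121)) [2, 195, 174]
0.036000000000000004 0.05 (np.int64(300), np.int64(121)) [111, 143, 98]
-0.036000000000000004 -0.05 (np.int64(214), np.int64(235)) [108, 155, 51]
-0.030000000000000002 -0.05 (np.int64(221), np.int64(235)) [16, 125, 100]
0.030000000000000002 -0.05 (np.int64(289), np.int64(235)) [16, 122, 111]
0.036000000000000004 -0.05 (np.int64(295), np.int64(235)) [114, 119, 60]
```

Both pins show through their holes, and the stripe and edges match the seated pose. One last check that the bystanders haven't moved, then I'll hand in.

```bash
python3 - <<'E'
from h import *
a=cv2.imread("pics/top0.png")[:,:,::-1].copy();i,b=look("top","t9.png")
for n,lo,hi,roi in[("pot",(3,170,60),(18,255,255),(335,190,366,222)),("glue",(50,100,30),(85,255,255),(150,160,190,195)),("plate",(80,120,40),(98,255,255),(265,110,320,165)),("jar",(85,20,60),(130,255,255),(395,190,440,222))]:
    print(n,[[np.round(cen(c),1).tolist() for c in blobs(x,lo,hi,15,roi)[:1]] for x in(a,b)])
d=cv2.absdiff(a,b).max(2)[185:225,395:440];print("jar diff",d.mean(),d.max())
from cell import arm
print(arm.job_done())
E
```

```text
pot [[[350.5, 206.4]], [[350.5, 206.4]]]
glue [[[165.6, 174.6]], [[165.6, 174.6]]]
plate [[[291.8, 137.6]], []]
jar [[[414.2, 194.0]], [[413.9, 194.1]]]
jar diff 11.384444444444444 25
the job is handed in; nothing more can be done
None
```

The job is handed in: the bobbin is seated on the spindle and the bridge rests on both posts, red end on the red post. The pot, glue jar and brush jar did not move; the final check couldn't see the plate. A 15 mm move error of mine pushed the bobbin onto the spindle tip off-centre (about 28 N) and tilted it 8° in the grip, but I straightened it before seating it.

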